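# Kick a checked ring out of the width gauge and trap it

### The arm

A 7-joint arm with a two-finger parallel gripper is mounted at the origin on the work surface. World frame = base frame: x ahead of the robot, y to its left, z up, the work surface at z = 0. Lengths are in mm, angles in degrees, forces in N, time in s.
With the tool pointing down it reaches from about 400 to 900 mm from the base axis. Payload 5.5 kg.
Tool frame: the origin (TCP) lies between the finger pads; the fingertips stand 14 mm ahead of it and the grasp point (between the pads) lies 5 mm behind it (r.tcp_to_tips is the distance from the TCP to the fingertips, in mm); z points along the fingers, y is the line along which they close (so a half turn about z gives the same grasp; the last joint's range is limited). The gripper opens to 92 mm and grips with 3 to 60 N. Pads are 19 mm wide; open, the fingers measure 130 mm over their backs; the gripper's body (75 mm by 190 mm) begins 47 mm behind the grasp point.
Start: joints at [-61.467, 28.699, -24.465, 88.831, 12.651, 65.22, -12.049], TCP at [151.183, 632.173, 240.729] pointing down, gripper open.
Joint ranges: [-164.97, 164.97], [-17.58, 116.51], [-87.97, 89.64], [11.32, 138.91], [-80.73, 260.73], [10.89, 115.49], [-147.41, 147.41]. Speed limits (degrees/s): [147.25, 147.25, 180, 180, 180, 180, 180].

### API

Orientations are given as a 3x3 rotation matrix whose columns are the frame's x, y, z axes.
In Python, from cell import r, cams gives the robot as it stands.
- The arm moves only by the tool creep_tool, called as name([rows], argument=value, ...), one row to a line, values as JSON. Schema: {"type":"object","properties":{"motion":{"type":"array","items":{"type":"object","properties":{"dx":{"type":"number"},"dy":{"type":"number"},"dz":{"type":"number"},"yaw":{"type":"number"},"jaw":{"type":"number"}},"additionalProperties":false,"required":["jaw"]},"minItems":1,"maxItems":10},"squeeze":{"type":"number"},"only":{"type":"string"},"quiet":{"type":"boolean"},"lines":{"type":"string"}},"required":["motion"],"additionalProperties":false}. motion is a list of rows, 1 to 10 of them, each an object with the fields dx, dy, dz (the shift in mm), yaw (a turn about the tool's z in degrees), jaw (the finger opening in mm); a field left out counts as zero (the opening has to be given); each row shifts and turns the commanded pose from where the row before left it, along the tool's axes as they then stand; what a row does not reach is not made up. A row lasts 1/12 s, in which the tool goes at most 41.7 mm and 7.16 degrees, less where a joint would pass 70% of its speed; a pose out of reach is approached as far as the arm can. The fingers move at their own pace and stop on an object; squeeze is the grip in N (left out, the last holds). Time passes only in rows, so rows that do not move let the fingers close. The tool returns the time, the measured TCP pose, the force, the opening and the grip force at its end. only (a regular expression) keeps the lines of the reply that match it, lines (a string "A,B") keeps lines A to B, and quiet returns only ok. Input that does not fit is refused with a message, and nothing moves.
- r.get_state(): the state, without advancing time (a new reading comes with each control period).
- cams.get_image(name): name is "scene" or "side" or "wrist"; returns the picture (400x640x3 uint8, red, green, blue); there is no depth.
- cams.camera_info(name): a dict with "vertical_fov" (degrees; the focal length in pixels is half the picture's height over the tangent of half this angle, whatever the lens; pixels are square), "cx", "cy" (the principal point, pixels), "rvec" (rotation vector, rad) and "tvec" (3), from world to camera coordinates, as OpenCV has them. Camera axes: x right, y down, z forward; pixel columns grow to the right and rows downward; lengths in mm; the calibration is good to about 2 mm. A picture is of the moment at which its call begins: read the wrist's pose just before it. camera_info takes no time and is no camera call; for the wrist camera it gives the pose at the moment of the call.
- r.finish_job(): hands the job in; it is judged then, once.
The state is a dict: "clock": time; "joint_pos": joint angles; "qvel": joint speeds; "joint_torque": joint torques, N m; "position": TCP position; "tcp_rot": TCP orientation; "contact_force": force on the tool from outside, world axes, zero at the start; "torque": the same for the moment, N m; "opening": finger opening in mm; "gripper_force": force on a finger pad.
Only numpy, scipy, OpenCV 4.12 (cv2) and the standard library are available. Lean on these libraries where they do the work, as an engineer would, in place of code of your own. Each camera call takes 0.05 s, during which the arm holds its last target. There are 200 camera calls.

### The job

Press the thumb key at the upper end of the width gauge right down with one finger, so that its kicker pops the steel ring out of its seat, and stop the ring with the other finger before it rolls down the track into the two finished rings. Nothing is to be gripped or picked up, and the other things on the bench stay as they are. Finish while still holding: the key kept down under one finger and the ring standing still against the other finger on the open stretch of track.

Things in the scene. Friction and masses are not known exactly. Their poses are not given: they have to be found in the camera images.
- gauge: Bench width gauge, fixed: green base plate 225 x 325 x 14 mm (x -95 to +130, y -87 to +238 mm) carrying a sloping roller track with a thumb key at its upper end. Origin on the bench under the ring's seat; +y is the level direction in which the track runs downhill, x across it. On the -x side an anvil block beside the seat reaches 36 mm out and 108 mm high.
- track: The track: two round steel rails between side plates 40 mm apart inside, whose tops stand 6 mm above the rails. Origin on the rail tops at the seat, 80 mm above the bench; +y down along the rails (10 degrees below level), z square to them. Lips 2.2 mm high at y +9 mm hold the ring in its seat. Open stretch: from the lips to y +153 mm; the ring's centre must stop at y +12 to +100 mm.
- dial (a point): Centre of the face of the dial indicator, 58 mm diameter, lying flat beside the seat on the gauge's +x side, 97 mm out and 108 mm above the bench. Its stem runs from it to the seat through a post (x 41 to 63 mm, 92 mm high). Nothing of it is higher than 114 mm.
- key_pad (a point): Middle of the top of the thumb key, a ribbed steel pad 32 mm across and 36 mm along the track, uphill of the ring. Key up: at y -43 mm of the gauge, 95.5 mm above the bench; the pad slopes up 29 degrees away from the ring, from y -30 mm (88 mm high) to y -61 mm (106 mm). Key right down: pad level, top 84 mm above the bench, y -31 to -67 mm.
- kicker (a joint): Angle of the key and kicker, one rocker on a cross pin: 0 key up, 0.5 rad right down on its stop; counts as down above 0.38. A spring lifts it: at the pad's middle 1.5 N to start, 6 to 7 N right down. Its ball end rises between the rails behind the ring and tips it over the lips at about 0.25 rad; the ring then rolls off by itself and would hit the finished rings in half a second.
- ring: The checked ring: a steel bush, 36 mm outside diameter, 22 mm bore, 36 mm long, about 0.18 kg, lying on the rails with its axis across the track. Origin at its centre (turns as it rolls), 18 mm off the rails; at the start in the seat, 3 mm downhill of the gauge's origin, 98 mm above the bench.
- done_a: Upper one of the two finished rings, the same as the ring, lower on the track; origin at its centre, 171 mm along the track from the seat. Not to be touched.
- done_b: Lower finished ring, against the end stop, centre 207 mm along the track from the seat. Not to be touched.
- plug: Bystander: steel plug gauge, 30 mm diameter foot and slim handle, 66 mm high, standing on the gauge's base plate beside the track on its -x side. Origin under its middle.
- jaw: Bystander: stepped steel chuck jaw, 30 x 75 x 38 mm, on the bench. Origin under its middle.
- collet: Bystander: dark steel spring collet, 36 mm diameter, 60 mm high, on the bench. Origin under its middle.
- oil: Bystander: white plastic oil bottle, 48 mm diameter, 125 mm high, on the bench. Origin under its middle.
- micrometer: Bystander: outside micrometer lying flat, about 150 mm long, 18 mm high. Origin in its bow, on the bench.
- spanner: Bystander: steel spanner 160 mm long lying flat on the bench. Origin under its middle.
Things that resemble listed ones, but are neither listed nor needed, are in the scene too. Leave any brown look-alike of the ring alone.

How it is judged (in metres and radians):
On the way, in this order (a step that is already met when the one before it is completed fails the run):
1. the key is pressed with the ring still in its seat (value of joint kicker above 0.06 rad and contact force between kicker and the fingers above 0.3 N and y of ring in the frame of track below 0.008 m).
2. with the key down the ring pops over the lips (value of joint kicker above 0.2 rad and y of ring in the frame of track above 0.0105 m).
3. the ring stands still on the open track, leaning on a finger and not gripped, the key still held down (y of ring in the frame of track between 0.012 and 0.1 m and z of ring in the frame of track below 0.024 m and linear speed of ring below 0.02 m/s and contact force between ring and the fingers between 0.05 and 6 N and value of joint kicker above 0.38 rad and contact force between kicker and the fingers above 0.5 N), for 0.4 s.
At the end, for the whole second after the job is handed in: Still holding: key down (over 0.38 of 0.5 rad) under a finger; ring at rest (under 20 mm/s) on the rails, centre 12 to 100 mm down the track from the seat, leaning on a finger (0.05 to 6 N, not gripped); finished rings within 6 mm, bystanders within 20 mm of their starts (all of step 3 and distance of each of done_a, done_b from where it was at the start of the episode below 0.006 m and distance of each of plug, jaw, collet, oil, micrometer, spanner from where it was at the start of the episode below 0.02 m); the arm keeps its last pose, push and grip.
It fails at once if the ring rolled into a finished ring (contact force between ring and done_a above 0.02 N or contact force between ring and done_b above 0.02 N).
It fails at once if the ring was lifted or knocked off the rails (more than 12 mm up, or below them) (z of ring in the frame of track above 0.03 m or z of ring in the frame of track below 0.011 m).
It fails at once if the finished rings were disturbed (distance of any of done_a, done_b from where it was at the start of the episode above 0.008 m).
It fails at once if something else on the bench was moved by more than 20 mm (distance of any of plug, jaw, collet, oil, micrometer, spanner from where it was at the start of the episode above 0.02 m).
It also fails if it takes over 29 s, if anything falls off the work surface, if the arm or the gripper's body presses on something with over 40 N, if the wrist force passes 120 N, or if a joint passes its speed limit or range.

## Working session

There is one attempt and no reset: what is moved stays moved. The work goes in short steps, Python scripts to look and compute and a tool call to move; the robot and the scene stay as the last step left them, time stands still between calls to the robot, and variables do not carry over. Pictures are saved under pics/ and viewed, at most 10 in all, crops included, and the job is handed in when it is done.

```bash
ls; mkdir -p pics
```

Run:
```python
from cell import r,cams
import cv2
for n in("scene","side"):
    cv2.imwrite(f"pics/{n}0.png",cams.get_image(n)[:,:,::-1]); print(n,cams.camera_info(n))
s=r.get_state();print(s["position"],s["tcp_rot"],s["opening"],s["clock"],r.tcp_to_tips)
```

```text
pics
scene {'vertical_fov': 55.358535908261175, 'cx': 317.44932424012325, 'cy': 204.37906928274595, 'rvec': array([ 1.58480938,  2.01432445, -0.80016615]), 'tvec': array([  85.26517147, -283.1579114 , 1397.37405813])}
side {'vertical_fov': 43.696490526730074, 'cx': 317.7693088071632, 'cy': 202.40714431209878, 'rvec': array([ 2.22719177, -0.43980967,  0.17638068]), 'tvec': array([-424.77354418,  189.54352549, 1347.11854622])}
[151.128529   631.57157949 239.81644472] [[-9.72567758e-01  2.32619342e-01 -4.43513205e-04]
 [ 2.32619761e-01  9.72566324e-01 -1.67105858e-03]
 [ 4.26254606e-05 -1.72838763e-03 -9.99998505e-01]] 91.88093774713542 0.1 14.0
```

View pics/scene0.png

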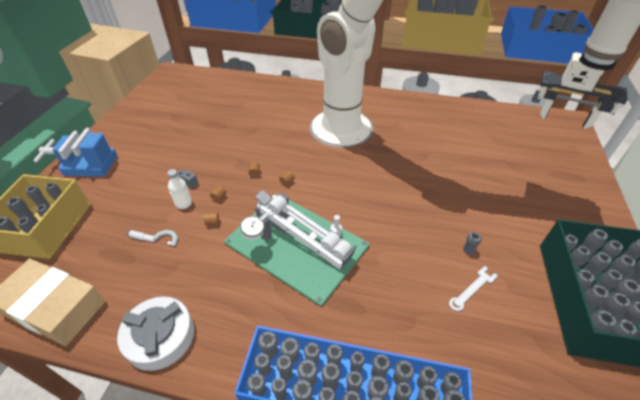

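View pics/side0.png

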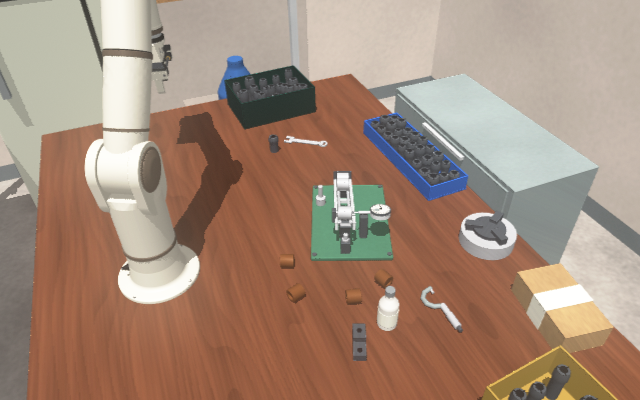

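The scene view shows the green plate, with corners near (225,243), (321,299), (369,243), and the dial at (252,227). In the side view the plate spans (312,186) to (392,259) with the dial at (380,212). I'll zoom in on both.

Run:
```python
import cv2
a=cv2.imread("pics/scene0.png")[180:310,215:380]; b=cv2.imread("pics/side0.png")[165:270,300:400]
cv2.imwrite("pics/a.png",cv2.resize(a,None,fx=4.5,fy=4.5,interpolation=cv2.INTER_CUBIC))
cv2.imwrite("pics/b.png",cv2.resize(b,None,fx=5.5,fy=5.5,interpolation=cv2.INTER_CUBIC))
```

```text
(no output)
```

View pics/a.png

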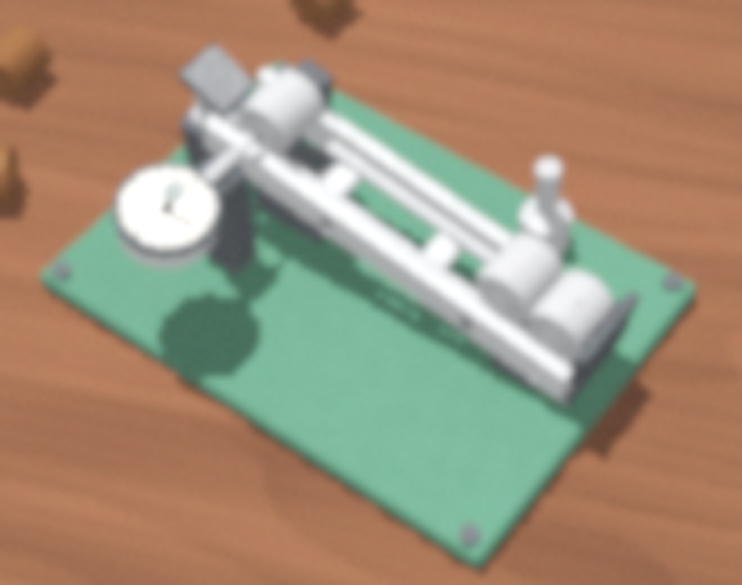

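View pics/b.png

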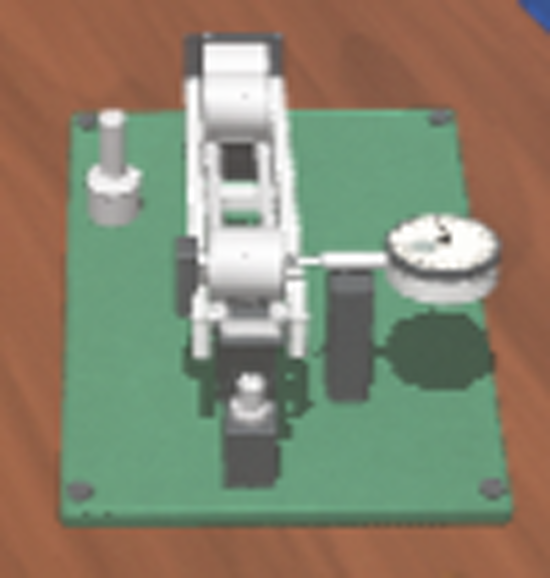

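Crop a shows the plate's top corners at (43,275), (478,555) and (693,288), the dial at (168,206) and the pad at (216,80). Crop b shows corners at (62,513), (512,513), (73,112) and (455,108), with the dial at (443,243). I'll fit the pose from these.

Create fit.py:
```python
from cell import r,cams
import cv2,numpy as np
from scipy.optimize import least_squares
C={n:cams.camera_info(n) for n in("scene","side")}
def proj(n,P):
    c=C[n];f=200/np.tan(np.radians(c["vertical_fov"])/2)
    K=np.array([[f,0,c["cx"]],[0,f,c["cy"]],[0,0,1]])
    return cv2.projectPoints(np.array(P,float),c["rvec"],c["tvec"],K,None)[0][:,0]
O={"scene":(4.5,215,180,[(130,-87,14,43,275),(130,238,14,478,555),(-95,238,14,693,288),(97,0,108,168,206),(0,-45,95.5,216,80)]),
"side":(5.5,300,165,[(-95,-87,14,62,513),(130,-87,14,512,513),(-95,238,14,73,112),(130,238,14,455,108),(97,0,108,443,243)])}
def W(p,L):
    L=np.array(L,float);c,s=np.cos(p[2]),np.sin(p[2])
    return np.c_[p[0]+c*L[:,0]-s*L[:,1],p[1]+s*L[:,0]+c*L[:,1],L[:,2]]
def res(p,sel=("scene","side")):
    o=[]
    for n in sel:
        s,u,v,L=O[n];L=np.array(L);o.append(proj(n,W(p,L[:,:3]))-((L[:,3:]+.5)/s-.5+[u,v]))
    return np.concatenate(o).ravel()
```

Run:
```python
from fit import *
for sel in (("scene","side"),("scene",),("side",)):
    b=min((least_squares(res,[500,0,y],args=(sel,)) for y in np.arange(0,6.3,.7)),key=lambda q:q.cost)
    print(b.x[:2],np.degrees(b.x[2]),b.fun.round(1))
```

```text
[509.79965159 -74.4247761 ] 337.7452685125176 [-1.5 -0.7  0.4  1.5  1.6 -1.3 -1.5 -1.1  0.8 -0.1 -0.4 -0.2  0.7 -1.
 -0.4 -0.3  0.1 -0.5  0.2  1.1]
[510.23938011 -74.36126889] -22.14885866140104 [-1.5 -0.5  0.5  1.6  1.6 -1.3 -1.5 -0.9  0.8  0. ]
[509.31324308 -74.81517573] -22.362569051360158 [-0.6 -0.1  0.5 -0.7 -0.3 -0.3  0.2 -0.3  0.1  1.3]
```

Create st.py:
```python
from cell import r
import numpy as np
O=np.array([509.6,-74.5,0]);a=np.radians(-22.25)
G=np.array([[np.cos(a),-np.sin(a),0],[np.sin(a),np.cos(a),0],[0,0,1]])
s=r.get_state();p=np.array(s["position"]);R=np.array(s["tcp_rot"])
def go(t):
    print("clock",s["clock"],"gauge",(G.T@(p-O)).round(1),"yaw",np.degrees(np.arctan2(R[0,1],R[1,1])).round(2),"delta",(R.T@(O+G@np.array(t)-p)).round(1),"F",(G.T@s["contact_force"]).round(1),"open",round(s["opening"],1))
if __name__=="__main__": go([0,4.5,200])
```

```text
(no output)
```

creep_tool([
  {"dx":-30, "dy":-15, "yaw":0.9, "jaw":90},
  {"dx":-30, "dy":-15, "yaw":0.9, "jaw":90},
  {"dx":-30, "dy":-15, "yaw":0.9, "jaw":90},
  {"dx":-30, "dy":-15, "yaw":0.9, "jaw":90},
  {"dx":-30, "dy":-15, "yaw":0.9, "jaw":90},
  {"dx":-30, "dy":-15, "yaw":0.9, "jaw":90},
  {"dx":-30, "dy":-15, "yaw":0.9, "jaw":90},
  {"dx":-30, "dy":-15, "yaw":0.9, "jaw":90},
  {"dx":-30, "dy":-15, "yaw":0.8, "jaw":90},
  {"dx":-30, "dy":-15, "yaw":0.8, "jaw":90},
], squeeze=40)

```text
clock: 0.93
position: [392.8, 397.6, 240.4]
tcp_rot: [[-0.925, 0.379, -0.0], [0.379, 0.925, -0.0], [0.0, -0.001, -1.0]]
contact_force: [0.2, -0.3, -0.1]
opening: 89.6
gripper_force: 0.0
```

```bash
python3 st.py
```

```text
clock 0.9333 gauge [-286.8  392.7  240.4] yaw 22.3 delta [-287.2 -387.9   40.5] F [ 0.3 -0.2 -0.1] open 89.6
```

creep_tool([
  {"dx":-25, "dy":-30, "jaw":88},
  {"dx":-25, "dy":-30, "jaw":88},
  {"dx":-25, "dy":-30, "jaw":88},
  {"dx":-25, "dy":-30, "jaw":88},
  {"dx":-25, "dy":-30, "jaw":88},
  {"dx":-25, "dy":-30, "jaw":88},
  {"dx":-25, "dy":-30, "jaw":88},
  {"dx":-25, "dy":-30, "jaw":88},
  {"dx":-25, "dy":-30, "jaw":88},
  {"dx":-25, "dy":-30, "jaw":88},
])

```text
clock: 1.77
position: [509.7, 24.9, 240.6]
tcp_rot: [[-0.926, 0.379, -0.0], [0.379, 0.926, 0.0], [0.0, -0.0, -1.0]]
contact_force: [0.3, 0.7, -0.3]
opening: 87.8
gripper_force: 0.0
```

creep_tool([
  {"dx":-20, "dy":-35, "jaw":88},
  {"dx":-10, "dy":-30, "jaw":88},
  {"dy":-15, "jaw":88},
  {"jaw":88},
  {"jaw":88},
])

```text
clock: 2.18
position: [506.8, -59.2, 240.4]
tcp_rot: [[-0.925, 0.381, -0.001], [0.381, 0.925, 0.0], [0.001, 0.0, -1.0]]
contact_force: [-0.2, 1.2, -0.4]
opening: 87.9
gripper_force: 0.0
```

```bash
python3 st.py
```

Run:
```python
from cell import r,cams
import cv2,numpy as np
c=cams.camera_info("wrist");im=cams.get_image("wrist")
cv2.imwrite("pics/w.png",im[:,:,::-1]);np.save("w.npy",c,allow_pickle=True);print(c)
```

```text
clock 2.1833 gauge [ -8.4  13.1 240.4] yaw 22.39 delta [-8.5 -8.6 40.4] F [-0.7  1.1 -0.4] open 87.9
{'vertical_fov': 60.15223788892524, 'cx': 320.29021819077377, 'cy': 200.6235532882948, 'rvec': array([-2.42189163, -1.61962484, -0.21425882]), 'tvec': array([-138.03519589, -506.48397885,  261.95812245])}
```

View pics/w.png

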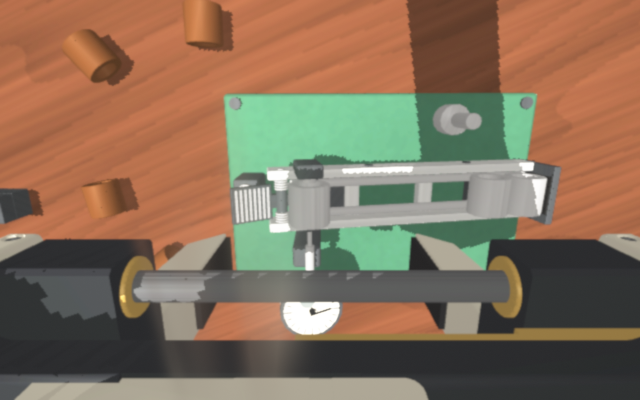

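The wrist view shows plate corners at (225,95) and (536,94), pad corners at (233,187), (270,184), (271,219) and (235,221), and the dial at about (311,312). I'll refit the gauge pose with these.

Run:
```python
from fit import *
import fit
C["wrist"]=np.load("w.npy",allow_pickle=True).item()
O["wrist"]=(1,0,0,[(-95,-87,14,225,95),(-95,238,14,536,94),(-16,-61,106,233,187),(-16,-30,88,270,184),(16,-30,88,271,219),(16,-61,106,235,221),(97,0,108,311,312)])
for sel in (("wrist",),("scene","side","wrist")):
    b=least_squares(res,[509,-74,-.389],args=(sel,)); print(b.x[:2],np.degrees(b.x[2]),b.fun.round(1))
```

```text
[511.50996977 -75.52765599] -22.371105081670756 [-1.6 -1.7  4.  -1.3 -1.3  1.6  2.  -0.1  2.3 -0.5 -0.7  4.1 -4.3 -1.9]
[511.26915608 -75.34770736] -22.2677916759198 [-2.  -0.3 -0.2  2.   1.2 -0.9 -2.  -0.7  0.3  0.2  0.2 -0.1  1.3 -0.9
  0.2 -0.3  0.7 -0.4  0.9  1.2 -1.7 -1.9  4.1 -2.  -1.3  1.4  2.  -0.4
  2.4 -0.8 -0.6  3.9 -4.  -2.2]
```

```bash
sed -i 's/509.6,-74.5/510.5,-75/' st.py
```

creep_tool([
  {"dx":-4, "dy":-4, "dz":10, "jaw":88},
  {"dx":-5, "dy":-5, "dz":20, "jaw":88},
  {"dz":20, "jaw":88},
  {"dz":20, "jaw":88},
  {"dz":20, "jaw":88},
  {"dz":15, "jaw":88},
  {"dz":8, "jaw":88},
  {"jaw":88},
  {"jaw":88},
  {"jaw":88},
])

```text
clock: 3.07
position: [513.0, -69.9, 128.4]
tcp_rot: [[-0.926, 0.378, 0.001], [0.378, 0.926, 0.0], [-0.001, 0.001, -1.0]]
contact_force: [0.9, 0.1, -0.4]
opening: 88.1
gripper_force: 0.0
```

```bash
python3 st.py;  python3 - <<'E'
from cell import r,cams
import cv2,numpy as np
im=cams.get_image("side")[120:270,270:430,::-1]
cv2.imwrite("pics/s1.png",cv2.resize(im,None,fx=4,fy=4,interpolation=cv2.INTER_CUBIC))
E
```

```text
clock 3.0667 gauge [  0.4   5.7 128.4] yaw 22.2 delta [  0.3  -1.2 -71.6] F [ 0.8  0.4 -0.4] open 88.1
```

View pics/s1.png

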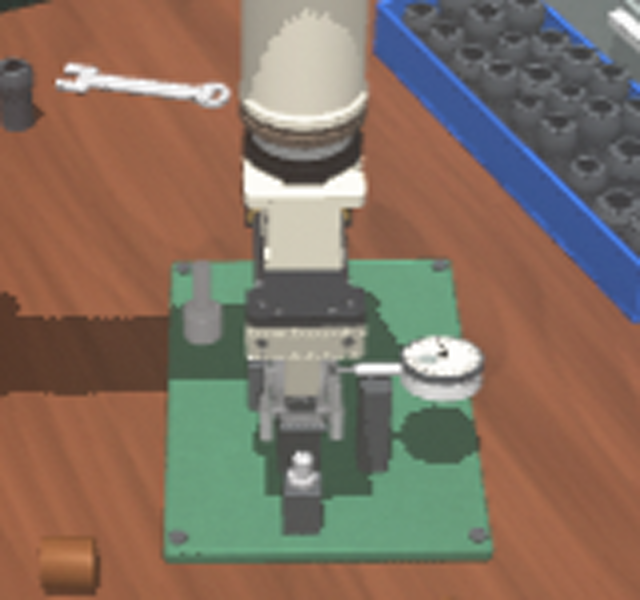

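The side view shows the gripper in line with the track, one finger over the key at crop (300,390). It is clear of the dial at (440,360) and of the plug. I'll go down onto the key in small steps.

creep_tool([
  {"dy":-1, "dz":4, "jaw":88},
  {"dz":4, "jaw":88},
  {"dz":4, "jaw":88},
  {"dz":3, "jaw":88},
  {"jaw":88},
  {"jaw":88},
])

```text
clock: 3.62
position: [511.5, -71.2, 112.4]
tcp_rot: [[-0.925, 0.379, -0.001], [0.379, 0.926, 0.0], [0.001, -0.0, -1.0]]
contact_force: [0.7, -0.1, -1.2]
opening: 87.8
gripper_force: 0.0
```

```bash
python3 st.py
```

```text
clock 3.6167 gauge [ -0.5   3.9 112.4] yaw 22.26 delta [ -0.4   0.6 -87.6] F [ 0.7  0.2 -1.2] open 87.8
```

creep_tool([
  {"dz":3, "jaw":88},
  {"jaw":88},
  {"jaw":88},
])

```text
clock: 3.87
position: [512.1, -71.1, 109.8]
tcp_rot: [[-0.926, 0.379, 0.0], [0.379, 0.926, 0.0], [-0.0, 0.0, -1.0]]
contact_force: [0.2, 0.4, 1.6]
opening: 88.1
gripper_force: 0.5
```

```bash
python3 st.py;  python3 - <<'E'
from cell import r,cams
import cv2,numpy as np
a=cams.get_image("side")[165:270,300:400,::-1];b=cams.get_image("scene")[150:310,215:380,::-1]
cv2.imwrite("pics/s2.png",np.hstack([cv2.resize(x,(400,420),interpolation=cv2.INTER_CUBIC) for x in(a,b)]))
E
```

```text
clock 3.8667 gauge [ -0.    4.2 109.8] yaw 22.24 delta [ -0.    0.3 -90.2] F [0.  0.4 1.6] open 88.1
```

View pics/s2.png

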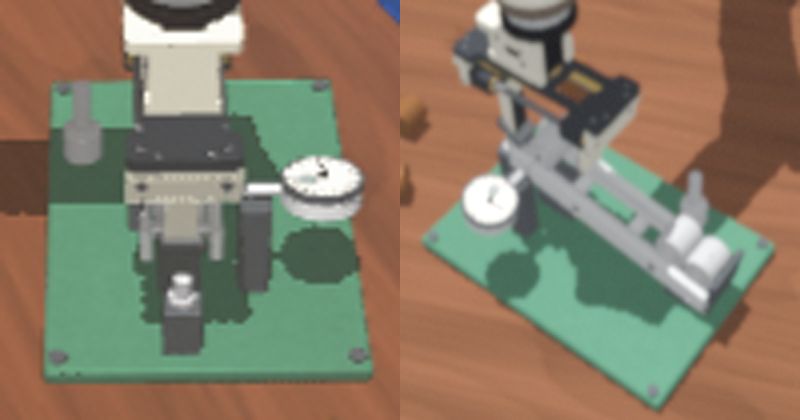

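In the side view (left half) the uphill finger rests on the key. In the scene view (right half) the other finger stands in the track just below the ring, around (590,150). Contact force is up to 1.6 N, so I'll press down.

creep_tool([
  {"dz":4, "jaw":88},
  {"dz":4, "jaw":88},
  {"dz":4, "jaw":88},
  {"dz":1, "jaw":88},
  {"jaw":88},
  {"jaw":88},
  {"jaw":88},
  {"jaw":88},
  {"jaw":88},
  {"jaw":88},
])

```text
clock: 4.8
position: [512.2, -72.3, 98.0]
tcp_rot: [[-0.925, 0.379, 0.001], [0.379, 0.925, -0.001], [-0.001, -0.001, -1.0]]
contact_force: [-3.3, -2.0, 15.0]
opening: 87.7
gripper_force: 7.7
```

```bash
python3 st.py;  python3 - <<'E'
from cell import r,cams
import cv2,numpy as np
a=cams.get_image("wrist")[100:320,180:480,::-1];b=cams.get_image("scene")[150:310,215:380,::-1]
cv2.imwrite("pics/s3.png",np.hstack([cv2.resize(x,(400,420),interpolation=cv2.INTER_CUBIC) for x in(a,b)]))
E
```

```text
clock 4.8 gauge [ 0.6  3.1 98. ] yaw 22.3 delta [   0.4    1.3 -102. ] F [-2.3 -3.1 15. ] open 87.7
```

View pics/s3.png

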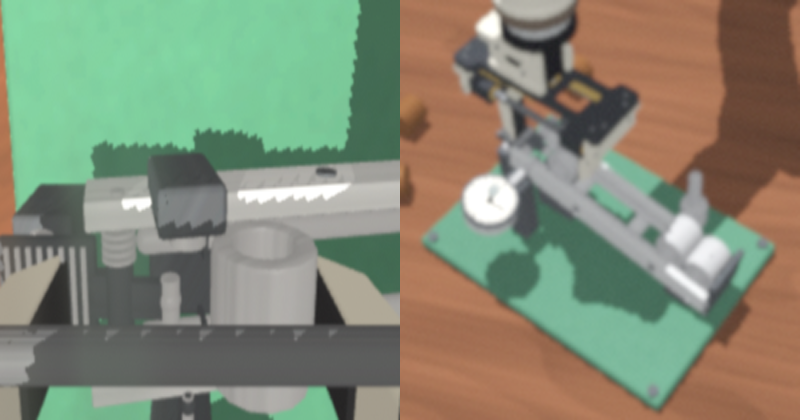

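The wrist view (left half) shows the ring out of its seat at crop (262,320), resting against the downhill finger at about x=318, with a clear gap to the kicker at (170,300). The key pad is level under the other finger. I'll let it settle and check that nothing is moving.

creep_tool([
  {"jaw":88},
  {"jaw":88},
  {"jaw":88},
  {"jaw":88},
  {"jaw":88},
  {"jaw":88},
])

```text
clock: 5.4
position: [512.2, -72.4, 98.0]
tcp_rot: [[-0.925, 0.379, 0.001], [0.379, 0.925, -0.001], [-0.001, -0.001, -1.0]]
contact_force: [-3.3, -1.6, 16.1]
opening: 87.7
gripper_force: 7.7
```

Run:
```python
from cell import r,cams
import cv2,numpy as np
a=cams.get_image("wrist");p=cv2.imread("pics/s3.png")[:,:400]
b=cv2.resize(a[100:320,180:480,::-1],(400,420),interpolation=cv2.INTER_CUBIC)
d=cv2.absdiff(b,p)[200:420,150:350].astype(int);print(d.mean(),(d.max(2)>40).sum())
```

```bash
python3 st.py
```

```text
0.36693939393939395 0
clock 5.45 gauge [ 0.5  3.1 98. ] yaw 22.3 delta [   0.4    1.3 -102. ] F [-3.4 -2.1 14.8] open 88.1
```

Nothing has moved between the two pictures, and the force on the key is steady. Handing in.

```bash
python3 -c "
from cell import r
print(r.finish_job())"
```

```text
the job is handed in; nothing more can be done
None
```

I handed the job in at about 5.5 s with the key held right down under one finger and the popped ring standing still against the other on the open track; the hand-in returned no verdict.

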